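# Dig a pressure gauge out from under brake pads

## Robot

A 6-joint arm with a two-finger parallel gripper is mounted at the origin on the work surface. World frame = base frame: x ahead of the robot, y to its left, z up, the work surface at z = 0. Lengths are in m, angles in rad, forces in N, time in s.
With the tool pointing down it reaches from about 0.25 to 0.8 m from the base axis. Payload 8.5 kg.
Tool frame: the origin (TCP) lies between the finger pads; the fingertips stand 25 mm ahead of it and the grasp point (between the pads) lies 6 mm ahead of it (manip.tips_ahead is the distance from the TCP to the fingertips, in m); z points along the fingers, x is the direction in which the jaws open and shut, and the axes are right-handed (so a half turn about z gives the same grasp; the last joint's range is limited). The gripper opens to 85 mm and grips with 20 to 120 N. Pads are 22 mm wide; open, the fingers measure 114 mm over their backs; the gripper's body (76 mm by 85 mm) begins 54 mm behind the grasp point. The pads swing forward as they close: fully open they stand 13 mm farther back than shut.
Start: joints at [1.331, 0.238, -0.013, 1.319, 0, 1.571], TCP at [0.125, 0.51, 0.221] pointing down, gripper open.
Joint ranges: [-2.66, 2.66], [-1.03, 1.9], [-1.14, 1.46], [-1.82, 2.27], [-1.45, 1.34], [-3.14, 3.14]. Speed limits (rad/s): [2.22, 2.22, 2.79, 3.14, 3.14, 3.14].

## Interface

Orientations are given as a unit quaternion [w, x, y, z].
In Python, from plant import manip gives the robot as it stands.
- The arm moves only by the tool send_rows, never from a script. Its argument "increments" is a list of rows, each an object of numbers: "tx", "ty", "tz": the shift along the tool's x, y, z in m; "wx", "wy", "wz": the turn, a rotation vector about the tool's x, y, z in rad; "claw": the gripper's target within -1 to 1 (fully open at 1, half-way at 0, shut at -1). In form: [{"tx": .., "ty": .., "tz": .., "wx": .., "wy": .., "wz": .., "claw": ..}, ...]. A call has 1 to 20 rows; each row shifts and turns the commanded pose from where the row before left it, along the tool's axes as they then stand; what a row does not reach is not made up. A row lasts 1/10 s, in which the tool goes at most 50 mm and 8.59 degrees, less where a joint would pass 70% of its speed; a pose out of reach is approached as far as the arm can. A call with a gripper value outside its range is refused whole. The fingers move at their own pace and stop on an object; "squeeze" is the grip in N (left out, the last holds). Time passes only in rows, so rows that do not move let the fingers close. It gives the time, the measured TCP pose, the force and the opening at its end, in the units of the state.
- manip.read_state(): the state, without advancing time (a new reading comes with each control period).
- manip.grab_frame(name): name is "scene" or "top"; returns (picture, depth): 480x640x3 uint8, red, green, blue; 480x640 float32, m along the optical axis (not along the pixel's ray), 0 where there is no reading.
- manip.calibration(name): a dict with "mtx" (3x3 intrinsics, pixels), "position" and "rotation" of the camera in the world. Camera axes: x right, y down, z forward; pixel columns grow to the right and rows downward; lengths in m; the calibration is good to about 2 mm. A picture is of the moment at which its call begins. calibration takes no time and is no camera call.
- manip.sign_off(): hands the job in, once; it reports no verdict.
The state is a dict: "t": time; "q": joint angles; "joint_velocities": joint speeds; "effort": joint torques, N m; "tool_pos": TCP position; "tcp_rot": TCP orientation; "ft_force": force on the tool from outside, world axes, zero at the start; "wrist_torque": the same for the moment, N m; "gripper_width": opening from 0.0 (shut) to 1.0 (fully open).
Only numpy, scipy, OpenCV 4.12 (cv2) and the standard library are available. Lean on these libraries where they do the work, as an engineer would, in place of code of your own. Each camera call takes 0.05 s, during which the arm holds its last target. There are 200 camera calls.

## Task

A dial pressure gauge lies at the bottom of the parts bin, hidden under two brake pads. Slide both pads aside along the bin's ribs, never lifting or tipping them, until the gauge is uncovered; then lift the gauge out with a light grip (it is delicate) and lay it gently, dial up, on the floor of the rubber-lined tray without dropping it. Leave the pads lying on the ribs in the bin, and the other things on the bench alone.

Things in the scene. Friction and masses are not known exactly. Their poses are not given: they have to be found in the camera images.
- bin: Grey open parts bin, fixed. Outside 240 (its x) by 430 (its y) by 65 mm high; walls and floor 5 mm thick. Two ribs run its whole length along its y, 71 mm either side of the middle, 12 mm wide, tops 37 mm above the bench; the gutter between them is 130 mm wide. There is room to clear the gauge at the end farther from the pads. Origin: centre of the underside, on the bench.
- pad_a: Brake pad, 400 g, 190 (its x) by 62 (its y) by 18 mm: dark steel plate 6 mm thick with two black friction blocks (70 by 54 by 12 mm) on top. Lies flat across both ribs, long side across the gutter, and slides on them; it is the pair's pad on the bin's -y side. The gap to pad_b is about 6 mm (no room for fingers); pushed from outside, one pad pushes the other along. Origin: centre of the underside.
- pad_b: The second brake pad, same as pad_a, on its +y side (bin axes).
- gauge: Dial pressure gauge, 150 g, delicate, on its back on the gutter floor under the pads, not touching them. Steel case 44 mm in diameter, 22 mm high, white dial on top; brass stem (14 mm thick, axis 11 mm up) sticks out along its +y to 58 mm from the centre, roughly (40 degrees) towards the bin's +y. Origin: centre of the case's underside, z up out of the dial. Grip the case with 20 to 30 N.
- tray: Low steel tray lined with black rubber, fixed to the bench, empty, to the left of the bin. Outside 190 (its x) by 150 (its y) by 25 mm high, walls 4 mm thick; the top of the rubber floor is 6 mm above the bench. Origin: centre of the underside.
- spray_can: Bystander: spray can, 60 mm in diameter, 170 mm tall, upright beyond the bin. Origin: centre of the underside.
- pad_box: Bystander: cardboard box 60 by 120 by 60 mm, beyond the bin. Origin: centre of the underside.
- wrench: Bystander: spanner 180 mm long lying flat between the robot and the tray.

How it is judged:
By the outcome, as a careful person would: the job done as asked, in the order asked, and still so for the second after the job is handed in, with the robot touching nothing.
It also fails if it takes over 58 s, if anything falls off the work surface, if the arm or the gripper's body presses on something with over 40 N, if the wrist force passes 120 N, or if a joint passes its speed limit or range.

## Working session

There is one attempt and no reset: what is moved stays moved. The work goes in short steps, Python scripts to look and compute and a tool call to move; the robot and the scene stay as the last step left them, time stands still between calls to the robot, and variables do not carry over. Pictures are saved under pics/ and viewed, about 8 in all and at most 12, crops included, and the job is handed in when it is done.

Besides the shell and the picture viewer there is one more tool, called after ">>>" as name([rows], argument=value, ...), one row to a line, values as JSON. send_rows: Moves the arm, as the interface text tells. Its arguments: {"type":"object","properties":{"increments":{"type":"array","items":{"type":"object","properties":{"tx":{"type":"number"},"ty":{"type":"number"},"tz":{"type":"number"},"wx":{"type":"number"},"wy":{"type":"number"},"wz":{"type":"number"},"claw":{"type":"number"}}}},"squeeze":{"type":"number"}},"required":["increments"]}

```bash
mkdir -p pics; cat > h.py <<'E'
import numpy as np, cv2
from plant import manip
def save(n,img): cv2.imwrite('pics/'+n,cv2.cvtColor(img,cv2.COLOR_RGB2BGR))
def pts(name,depth):
    c=manip.calibration(name);K=np.array(c['mtx']);R=np.array(c['rotation'])
    if R.size==4:
        from scipy.spatial.transform import Rotation as Ro
        R=Ro.from_quat(np.roll(R.ravel(),-1)).as_matrix()
    v,u=np.mgrid[:480,:640]
    r=np.stack([(u-K[0,2])/K[0,0],(v-K[1,2])/K[1,1],np.ones_like(u)],-1)*depth[...,None]
    return r@R.T+np.array(c['position'])
E
python3 - <<'E'
from h import *
for n in('top','scene'):
    im,d=manip.grab_frame(n);save(n+'0.png',im);np.savez(n+'0.npz',im=im,d=d)
    print(manip.calibration(n))
    P=pts(n,d);
    for u,v in[(100,100),(320,240),(500,400)]:print(u,v,P[v,u])
print(manip.read_state())
E
```

```text
{'mtx': array([[617.59536178,   0.        , 326.08360647],
       [  0.        , 617.59536178, 234.9540235 ],
       [  0.        ,   0.        ,   1.        ]]), 'position': array([0.32693114, 0.04642186, 1.27551511]), 'rotation': array([ 0.06925768, -0.70342182,  0.70412415, -0.06789918])}
100 100 [0.87909597 0.54425133 0.00495066]
320 240 [0.55468793 0.06079259 0.06594783]
500 400 [ 0.24143315 -0.29796282  0.00215836]
{'mtx': array([[568.02124736,   0.        , 318.39911549],
       [  0.        , 568.02124736, 241.99507944],
       [  0.        ,   0.        ,   1.        ]]), 'position': array([ 1.07097184, -0.29390617,  0.88963293]), 'rotation': array([-0.27854646,  0.84486897,  0.43151895, -0.14966528])}
100 100 [-0.13894798 -0.09126257  0.00123265]
320 240 [0.56134733 0.0625329  0.06630364]
500 400 [ 0.92600124  0.2410299  -0.21569003]
{'t': 0.1, 'q': array([ 1.33102149e+00,  2.38703381e-01, -1.41496881e-02,  1.31916788e+00,
        1.09910604e-05,  1.57081229e+00]), 'joint_velocities': array([ 5.10288517e-04, -1.42949223e-03,  2.09132509e-03, -8.68471371e-04,
        4.94810365e-05,  8.78141773e-05]), 'effort': array([-2.52551644e-06, -5.39721251e+01,  3.46998239e+01,  1.34259806e-02,
       -2.23468749e-05,  7.46809121e-06]), 'tool_pos': array([0.12458957, 0.50962919, 0.22045892]), 'tcp_rot': array([ 3.73758678e-04,  7.86606305e-01,  6.17454570e-01, -4.85034361e-04]), 'ft_force': array([ 0.0059628 , -0.6553487 ,  0.14051791]), 'wrist_torque': array([-0.00505422, -0.02300941, -0.01955765]), 'gripper_width': 0.9973440779703766}
```

View pics/top0.png

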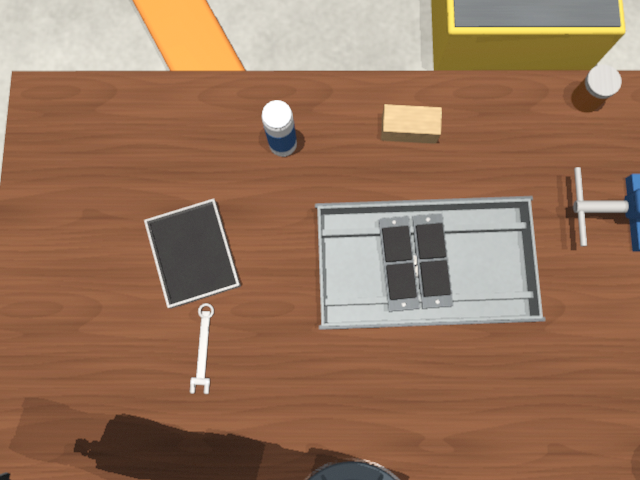

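View pics/scene0.png

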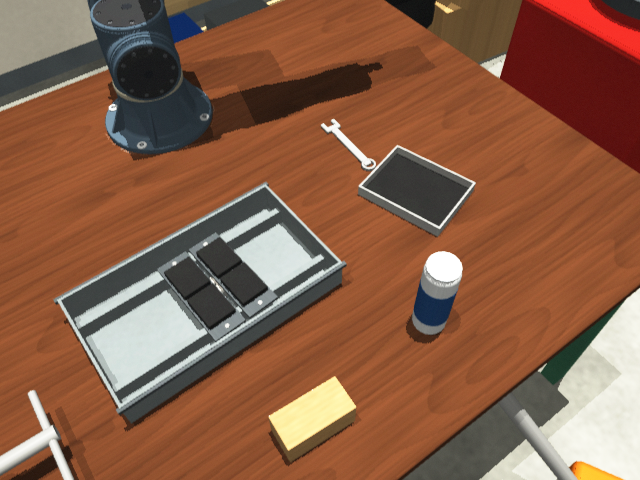

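The top view shows the bin at u 318–541, v 198–327. The pads are at u 380–450, nearer the bin's left (+y world) end, and a white sliver of gauge shows in the gap at (415,265). The tray is at (192,253). So the plan is to push the pads right, towards −y world.

```bash
python3 - <<'E'
from h import *
z=np.load('top0.npz');P=pts('top',z['d']);im=z['im']
v,u=np.mgrid[:480,:640]
def rect(m,n,k=0):
    p=P[m][:,:2].astype(np.float32);r=cv2.minAreaRect(p);print(n,m.sum(),np.median(P[m][:,2]).round(4),np.round(r[0],4),np.round(r[1],4),round(r[2],2))
box=(u>300)&(u<560)&(v>180)&(v<345)
rect(box&(abs(P[...,2]-.065)<.004),'rim')
inn=(u>370)&(u<460)&(v>210)&(v<318)
for n,a,b in(('padL',370,415),('padR',415,465)):
    m=inn&(P[...,2]>.0485)&(P[...,2]<.06)
    # split by column along slope
    s=u-(415+(v-265)*0.06)
    m&=(s<0) if n=='padL' else (s>0)
    rect(m,n+' blocks')
    m=inn&(P[...,2]>.033)&(P[...,2]<.06)&((s<0) if n=='padL' else (s>0)); rect(m,n+' all')
tr=(u>130)&(u<250)&(v>190)&(v<315)
rect(tr&(P[...,2]>.015)&(P[...,2]<.035),'tray rim')
m=(u>170)&(u<215)&(v>225)&(v<280);print('tray floor',np.median(P[m][:,2]))
m=(u>460)&(u<520)&(v>245)&(v<290);print('bin floor',np.median(P[m][:,2]))
g=im[225:310,405:425].astype(int);w=box&(u>405)&(u<425)&(v>225)&(v<310)&(P[...,2]<.034)
for y in range(225,310,4):print(y,[(x,tuple(im[y,x]),round(float(P[y,x,2]),3)) for x in range(411,420,2)])
print(manip.tips_ahead)
E
python3 - <<'E'
import cv2
i=cv2.imread('pics/top0.png')[190:335,310:550];cv2.imwrite('pics/c1.png',cv2.resize(i,None,fx=3.3,fy=3.3,interpolation=cv2.INTER_CUBIC))
E
```

```text
rim 2893 0.0653 [ 0.514 -0.153] [0.2521 0.4395] 2.02
padL blocks 1807 0.056 [ 0.5118 -0.0991] [0.186  0.0599] 6.85
padL all 2889 0.054 [ 0.5138 -0.0852] [0.1932 0.0919] 1.09
padR blocks 1834 0.0558 [ 0.5183 -0.1618] [0.1876 0.0703] 3.34
padR all 2961 0.0535 [ 0.5192 -0.1772] [0.1935 0.0956] 1.08
tray rim 970 0.0251 [0.5248 0.3212] [0.2224 0.151 ] 17.71
tray floor 0.007420139635544443
bin floor 0.0063022944839885575
225 [(411, (np.uint8(176), np.uint8(180), np.uint8(179)), 0.001), (413, (np.uint8(116), np.uint8(120), np.uint8(122)), 0.006), (415, (np.uint8(128), np.uint8(131), np.uint8(133)), 0.044), (417, (np.uint8(75), np.uint8(76), np.uint8(75)), 0.056), (419, (np.uint8(73), np.uint8(72), np.uint8(72)), 0.057)]
229 [(411, (np.uint8(197), np.uint8(201), np.uint8(200)), 0.037), (413, (np.uint8(167), np.uint8(170), np.uint8(170)), 0.044), (415, (np.uint8(128), np.uint8(131), np.uint8(132)), 0.045), (417, (np.uint8(68), np.uint8(65), np.uint8(64)), 0.055), (419, (np.uint8(71), np.uint8(68), np.uint8(68)), 0.055)]
233 [(411, (np.uint8(71), np.uint8(73), np.uint8(72)), 0.019), (413, (np.
[... 5311 characters left out ...]
8(155)), 0.045), (419, (np.uint8(148), np.uint8(152), np.uint8(151)), 0.032)]
305 [(411, (np.uint8(151), np.uint8(157), np.uint8(157)), 0.043), (413, (np.uint8(151), np.uint8(156), np.uint8(158)), 0.04), (415, (np.uint8(150), np.uint8(154), np.uint8(156)), 0.043), (417, (np.uint8(149), np.uint8(154), np.uint8(155)), 0.045), (419, (np.uint8(172), np.uint8(176), np.uint8(177)), 0.046)]
309 [(411, (np.uint8(137), np.uint8(141), np.uint8(142)), 0.01), (413, (np.uint8(158), np.uint8(162), np.uint8(163)), 0.01), (415, (np.uint8(174), np.uint8(178), np.uint8(177)), 0.009), (417, (np.uint8(172), np.uint8(177), np.uint8(175)), 0.004), (419, (np.uint8(188), np.uint8(192), np.uint8(190)), 0.011)]
0.025
```

View pics/c1.png

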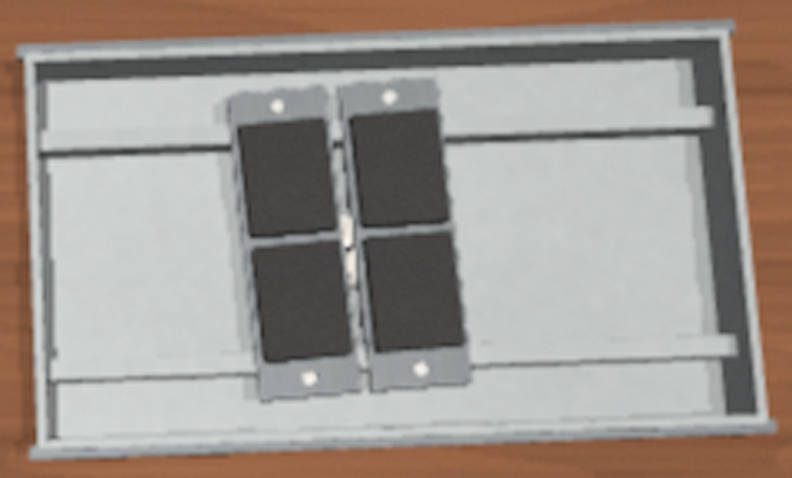

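The crop shows both pads skewed a few degrees. Their end screws are at crop (278,106), (309,378), (389,97) and (421,369). White dial shows in the gap at crop (349,250).

```bash
cat >> h.py <<'E'
from scipy.spatial.transform import Rotation as Ro
def rot(q): return Ro.from_quat(np.roll(np.array(q),-1))
def ray(name,u,v,z):
    c=manip.calibration(name);K=np.array(c['mtx']);R=rot(c['rotation']).as_matrix()
    d=R@np.array([(u-K[0,2])/K[0,0],(v-K[1,2])/K[1,1],1]);p=np.array(c['position'])
    return p+d*(z-p[2])/d[2]
def goal(xyz,yaw,n=1):
    "rows to TCP xyz, tool down, tool-x at yaw deg (world)"
    s=manip.read_state();R=rot(s['tcp_rot']);p=np.array(s['tool_pos'])
    a=np.radians(yaw);G=Ro.from_matrix(np.array([[np.cos(a),np.sin(a),0],[np.sin(a),-np.cos(a),0],[0,0,-1]]).T)
    w=(R.inv()*G).as_rotvec()/n;d=(np.array(xyz)-p)/n
    out=[]
    for i in range(n):
        t=R.inv().apply(d);out.append([*t.round(4)]);R=R*Ro.from_rotvec(w)
    print('w/row',w.round(4));print(out)
E
python3 - <<'E'
from h import *
S={}
for n,a,b in(('padL',(278,106),(309,378)),('padR',(389,97),(421,369))):
    A,B=[ray('top',310+x/3.3,190+y/3.3,.043) for x,y in(a,b)]
    d=A-B;print(n,((A+B)/2).round(4),np.linalg.norm(d).round(4),np.degrees(np.arctan2(d[1],d[0])).round(2))
C=[ray('top',310+x/3.3,190+y/3.3,.065) for x,y in((18,47),(735,24),(775,427),(32,456))]
for c in C:print(c.round(4))
print('ctr',np.mean(C,0).round(4))
for i in range(4):
    d=C[(i+1)%4]-C[i];print(np.linalg.norm(d).round(4),np.degrees(np.arctan2(d[1],d[0])).round(2))
C=[ray('top',x,y,.025) for x,y in((145,220),(214,200),(239,287),(169,306))]
for c in C:print('tray',c.round(4))
print('tray ctr',np.mean(C,0).round(4))
print('gauge',ray('top',416,265.5,.027))
goal([0.514,0.01,0.2],0,16)
E
```

```text
padL [ 0.5121 -0.098   0.043 ] 0.1685 5.1
padR [ 0.5176 -0.1662  0.043 ] 0.1687 4.7
[0.6283 0.0701 0.065 ]
[ 0.6422 -0.3689  0.065 ]
[ 0.3973 -0.3765  0.065 ]
[0.3808 0.0612 0.065 ]
ctr [ 0.5121 -0.1535  0.065 ]
0.4392 -88.18
0.245 -178.24
0.438 92.16
0.2476 2.05
tray [0.605  0.4244 0.025 ]
tray [0.6476 0.2827 0.025 ]
tray [0.4655 0.2257 0.025 ]
tray [0.4272 0.366  0.025 ]
tray ctr [0.5363 0.3247 0.025 ]
gauge [ 0.50886128 -0.13463543  0.027     ]
w/row [0.0001 0.0001 0.0832]
[[np.float64(-0.0246), np.float64(0.0311), np.float64(0.0013)], [np.float64(-0.0219), np.float64(0.033), np.float64(0.0013)], [np.float64(-0.0191), np.float64(0.0347), np.float64(0.0013)], [np.float64(-0.0161), np.float64(0.0362), np.float64(0.0013)], [np.float64(-0.0131), np.float64(0.0374), np.float64(0.0013)], [np.float64(-0.0099), np.float64(0.0383), np.float64(0.0013)], [np.float64(-0.0067), np.float64(0.039), np.float64(0.0013)], [np.float64(-0.0034), np.float64(0.0394), np.float64(0.0013)], [np.float64(-0.0001), np.float64(0.0396), np.float64(0.0013)], [np.float64(0.0032), np.float64(0.0395), np.float64(0.0013)], [np.float64(0.0064), np.float64(0.0391), np.float64(0.0013)], [np.float64(0.0096), np.float64(0.0384), np.float64(0.0013)], [np.float64(0.0128), np.float64(0.0375), np.float64(0.0013)], [np.float64(0.0159), np.float64(0.0363), np.float64(0.0013)], [np.float64(0.0188), np.float64(0.0348), np.float64(0.0013)], [np.float64(0.0217), np.float64(0.0331), np.float64(0.0013)]]
```

>>> send_rows([
  {"tx": -0.0246, "ty": 0.0311, "tz": 0.001, "wz": 0.08, "claw": 0.2},
  {"tx": -0.0219, "ty": 0.033, "tz": 0.001, "wz": 0.08},
  {"tx": -0.0191, "ty": 0.0347, "tz": 0.001, "wz": 0.08},
  {"tx": -0.016, "ty": 0.036, "tz": 0.001, "wz": 0.08},
  {"tx": -0.013, "ty": 0.0374, "tz": 0.001, "wz": 0.08},
  {"tx": -0.01, "ty": 0.038, "tz": 0.001, "wz": 0.08},
  {"tx": -0.0067, "ty": 0.039, "tz": 0.001, "wz": 0.08},
  {"tx": -0.0034, "ty": 0.0394, "tz": 0.001, "wz": 0.08},
  {"tx": 0, "ty": 0.0396, "tz": 0.001, "wz": 0.08},
  {"tx": 0.003, "ty": 0.0395, "tz": 0.001, "wz": 0.08},
  {"tx": 0.0064, "ty": 0.039, "tz": 0.001, "wz": 0.08},
  {"tx": 0.0096, "ty": 0.0384, "tz": 0.001, "wz": 0.08},
  {"tx": 0.0128, "ty": 0.0375, "tz": 0.001, "wz": 0.08},
  {"tx": 0.016, "ty": 0.0363, "tz": 0.001, "wz": 0.08},
  {"tx": 0.0188, "ty": 0.0348, "tz": 0.001, "wz": 0.08},
  {"tx": 0.0217, "ty": 0.0331, "tz": 0.001, "wz": 0.08},
  {},
])

```text
invalid input
```

```bash
python3 - <<'E'
from h import *
s=manip.read_state();print(s['t'],s['tool_pos'],s['q'].round(2),s['gripper_width'],s['ft_force'])
im,d=manip.grab_frame('scene');save('s1.png',im);np.savez('s1.npz',im=im,d=d)
P=pts('scene',d);p=s['tool_pos']
m=(abs(P[...,0]-p[0])<.08)&(abs(P[...,1]-p[1])<.05)&(P[...,2]>.1)&(P[...,2]<.3)
Q=P[m]
for a in np.arange(.15,.27,.005):
    k=(Q[:,2]>a)&(Q[:,2]<=a+.005)
    if k.any():print(round(a,3),k.sum(),Q[k].min(0).round(3),Q[k].max(0).round(3))
goal([0.514,-0.03,0.105],2,4)
E
```

```text
0.1 [0.12458957 0.50962919 0.22045892] [ 1.33  0.24 -0.01  1.32  0.    1.57] 0.9973440779703766 [ 0.0059628  -0.6553487   0.14051791]
w/row [2.00e-04 2.00e-04 3.24e-01]
[[np.float64(-0.1079), np.float64(0.1266), np.float64(0.029)], [np.float64(-0.062), np.float64(0.1544), np.float64(0.029)], [np.float64(-0.0096), np.float64(0.1661), np.float64(0.0289)], [np.float64(0.0438), np.float64(0.1605), np.float64(0.0289)]]
```

View pics/s1.png

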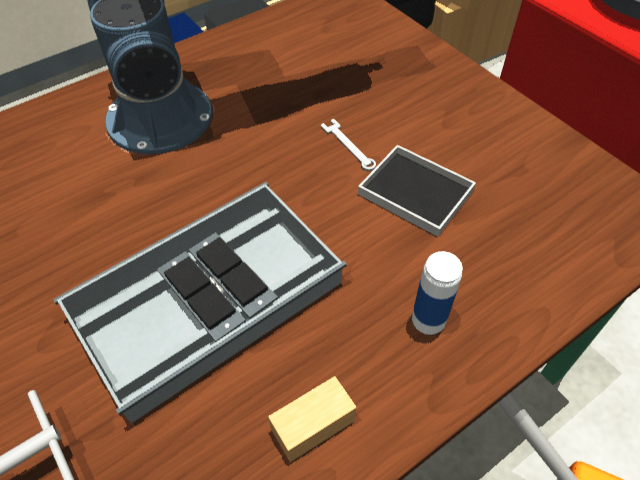

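The arm did not move and the picture is unchanged. The call was refused, probably because every row needs all seven fields.

>>> send_rows([
  {"tx": -0.0246, "ty": 0.0311, "tz": 0.001, "wx": 0, "wy": 0, "wz": 0.08, "claw": 0.2},
  {"tx": -0.0219, "ty": 0.033, "tz": 0.001, "wx": 0, "wy": 0, "wz": 0.08, "claw": 0.2},
  {"tx": -0.0191, "ty": 0.0347, "tz": 0.001, "wx": 0, "wy": 0, "wz": 0.08, "claw": 0.2},
  {"tx": -0.016, "ty": 0.036, "tz": 0.001, "wx": 0, "wy": 0, "wz": 0.08, "claw": 0.2},
  {"tx": -0.013, "ty": 0.0374, "tz": 0.001, "wx": 0, "wy": 0, "wz": 0.08, "claw": 0.2},
  {"tx": -0.01, "ty": 0.038, "tz": 0.001, "wx": 0, "wy": 0, "wz": 0.08, "claw": 0.2},
  {"tx": -0.0067, "ty": 0.039, "tz": 0.001, "wx": 0, "wy": 0, "wz": 0.08, "claw": 0.2},
  {"tx": -0.0034, "ty": 0.0394, "tz": 0.001, "wx": 0, "wy": 0, "wz": 0.08, "claw": 0.2},
  {"tx": 0, "ty": 0.0396, "tz": 0.001, "wx": 0, "wy": 0, "wz": 0.08, "claw": 0.2},
  {"tx": 0.003, "ty": 0.0395, "tz": 0.001, "wx": 0, "wy": 0, "wz": 0.08, "claw": 0.2},
  {"tx": 0.0064, "ty": 0.039, "tz": 0.001, "wx": 0, "wy": 0, "wz": 0.08, "claw": 0.2},
  {"tx": 0.0096, "ty": 0.0384, "tz": 0.001, "wx": 0, "wy": 0, "wz": 0.08, "claw": 0.2},
  {"tx": 0.0128, "ty": 0.0375, "tz": 0.001, "wx": 0, "wy": 0, "wz": 0.08, "claw": 0.2},
  {"tx": 0.016, "ty": 0.0363, "tz": 0.001, "wx": 0, "wy": 0, "wz": 0.08, "claw": 0.2},
  {"tx": 0.0188, "ty": 0.0348, "tz": 0.001, "wx": 0, "wy": 0, "wz": 0.08, "claw": 0.2},
  {"tx": 0.0217, "ty": 0.0331, "tz": 0.001, "wx": 0, "wy": 0, "wz": 0.08, "claw": 0.2},
  {"tx": 0, "ty": 0, "tz": 0, "wx": 0, "wy": 0, "wz": 0, "claw": 0.2},
], squeeze=25)

```text
t: 1.85
tool_pos: [0.528, 0.017, 0.2041]
tcp_rot: [0.0, 1.0, 0.022, 0.0]
ft_force: [-0.1, 0.5, -0.0]
gripper_width: 0.598
```

```bash
python3 - <<'E'
from h import *
s=manip.read_state();print(s['t'],s['tool_pos'],s['gripper_width'],s['ft_force'])
im,d=manip.grab_frame('scene');save('s2.png',im)
P=pts('scene',d);p=s['tool_pos']
m=(abs(P[...,0]-p[0])<.08)&(abs(P[...,1]-p[1])<.06)&(P[...,2]>.1)&(P[...,2]<.3)
Q=P[m]
for a in np.arange(.16,.25,.004):
    k=(Q[:,2]>a)&(Q[:,2]<=a+.004)
    if k.any():print(round(a,3),k.sum(),Q[k].min(0).round(3),Q[k].max(0).round(3))
goal([0.512,-0.03,0.105],2,4)
E
```

```text
1.85 [0.52798234 0.01700665 0.20412323] 0.5975391049580112 [-0.06183736  0.51783134 -0.03927255]
0.216 12 [0.501 0.007 0.217] [0.56  0.024 0.22 ]
0.22 25 [0.497 0.004 0.22 ] [0.561 0.026 0.224]
0.224 45 [0.497 0.004 0.224] [0.567 0.025 0.228]
0.228 52 [0.496 0.004 0.228] [0.568 0.026 0.232]
0.232 43 [0.498 0.004 0.232] [0.569 0.025 0.236]
0.236 50 [0.497 0.004 0.236] [0.568 0.025 0.24 ]
0.24 48 [0.499 0.004 0.24 ] [0.569 0.025 0.244]
0.244 40 [0.496 0.004 0.244] [0.568 0.023 0.248]
0.248 31 [0.497 0.004 0.248] [0.569 0.022 0.252]
w/row [0.     0.0003 0.0032]
[[np.float64(-0.0041), np.float64(0.0119), np.float64(0.0248)], [np.float64(-0.0041), np.float64(0.0119), np.float64(0.0248)], [np.float64(-0.0041), np.float64(0.012), np.float64(0.0248)], [np.float64(-0.0041), np.float64(0.012), np.float64(0.0248)]]
```

View pics/s2.png

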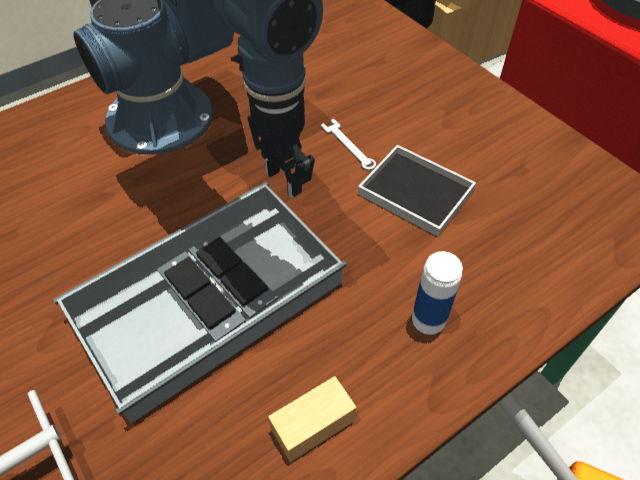

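The scene view shows the gripper above the bin's left end with its lowest fingertip at about (292,192). Depth puts that tip at z≈0.217, which doesn't fit the TCP z of 0.204. I'll cross-check with the top view.

```bash
python3 - <<'E'
from h import *
s=manip.read_state();p=np.array(s['tool_pos'])
def proj(n,X):
    c=manip.calibration(n);K=np.array(c['mtx']);q=K@(rot(c['rotation']).inv().apply(X-np.array(c['position'])));return (q[:2]/q[2]).round(1),q[2]
for n in('scene','top'):
    im,d=manip.grab_frame(n);P=pts(n,d)
    print(n,[proj(n,p+np.array([dx,0,dz])) for dx,dz in((.03,0),(.03,-.025),(-.03,-.025))])
    if n=='scene':
        print(np.array([[P[v,u].round(3) for u in (286,292,298)] for v in range(172,208,3)]))
        cv2.imwrite('pics/c2.png',cv2.resize(im[120:220,220:350,::-1],None,fx=4,fy=4))
E
```

```text
scene [(array([295. , 199.1]), np.float64(0.908875122228496)), (array([295.7, 209.2]), np.float64(0.9288757310443865)), (array([275.6, 187.2]), np.float64(0.9584732057936777))]
[[[ 0.555  0.007  0.273]
  [ 0.556  0.017  0.267]
  [ 0.584  0.01   0.295]]

 [[ 0.553  0.008  0.263]
  [ 0.563  0.012  0.269]
  [ 0.585  0.009  0.29 ]]

 [[ 0.34   0.131 -0.003]
  [ 0.565  0.011  0.265]
  [ 0.586  0.008  0.285]]

 [[ 0.349  0.125 -0.001]
  [ 0.561  0.013  0.254]
  [ 0.585  0.009  0.277]]

 [[ 0.357  0.12   0.   ]
  [ 0.561  0.012  0.248]
  [ 0.584  0.009  0.269]]

 [[ 0.362  0.116 -0.002]
  [ 0.558  0.013  0.238]
  [ 0.565  0.02   0.239]]

 [[ 0.372  0.11   0.001]
  [ 0.561  0.012  0.234]
  [ 0.563  0.021  0.229]]

 [[ 0.379  0.105  0.001]
  [ 0.558  0.013  0.223]
  [ 0.392  0.127 -0.002]]

 [[ 0.384  0.102 -0.002]
  [ 0.56   0.011  0.219]
  [ 0.4    0.121  0.   ]]

 [[ 0.394  0.096  0.002]
  [ 0.401  0.105  0.003]
  [ 0.406  0.117 -0.002]]

 [[ 0.399  0.092 -0.   ]
  [ 0.407  0.102  0.001]
  [ 0.415  0.111  0.003]]

 [[ 0.454  0.06   0.064]
  [ 0.411  0.098 -0.002]
  [ 0.421  0.107  0.   ]]]
top [(array([343. , 224.6]), np.float64(1.095420191210917)), (array([342.6, 227.5]), np.float64(1.1199498449255296)), (array([342.8, 260.2]), np.float64(1.1083665120428932))]
```

View pics/c2.png

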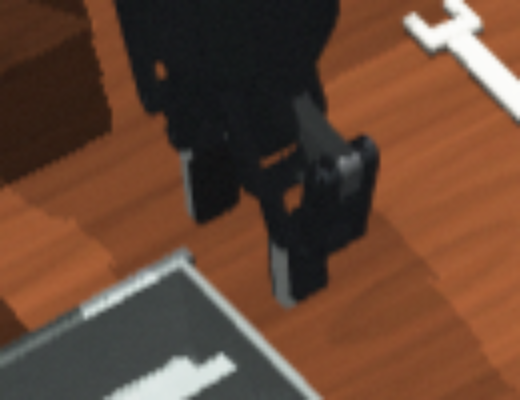

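>>> send_rows([
  {"tx": -0.004, "ty": 0.012, "tz": 0.036, "wx": 0, "wy": 0, "wz": 0, "claw": 0.2},
  {"tx": -0.004, "ty": 0.012, "tz": 0.036, "wx": 0, "wy": 0, "wz": 0, "claw": 0.2},
  {"tx": -0.004, "ty": 0.012, "tz": 0.036, "wx": 0, "wy": 0, "wz": 0, "claw": 0.2},
  {"tx": -0.004, "ty": 0.012, "tz": 0.036, "wx": 0, "wy": 0, "wz": 0, "claw": 0.2},
  {"tx": 0, "ty": 0, "tz": 0, "wx": 0, "wy": 0, "wz": 0, "claw": 0.2},
  {"tx": 0, "ty": 0, "tz": 0, "wx": 0, "wy": 0, "wz": 0, "claw": 0.2},
])

```text
t: 2.6
tool_pos: [0.5117, -0.0278, 0.0617]
tcp_rot: [-0.0, 1.0, 0.026, -0.0]
ft_force: [1.0, 0.6, 0.3]
gripper_width: 0.598
```

```bash
python3 - <<'E'
from h import *
s=manip.read_state();print(s['t'],s['tool_pos'],s['gripper_width'],s['ft_force'],s['joint_velocities'].round(3))
im,d=manip.grab_frame('scene');save('s3.png',im)
P=pts('scene',d);p=s['tool_pos']
m=(abs(P[...,0]-p[0])<.07)&(abs(P[...,1]-p[1])<.02)&(P[...,2]>.03)&(P[...,2]<.15)
Q=P[m]
for a in np.arange(.03,.12,.005):
    k=(Q[:,2]>a)&(Q[:,2]<=a+.005)
    if k.any():print(round(a,3),k.sum(),Q[k].min(0).round(3),Q[k].max(0).round(3))
cv2.imwrite('pics/c3.png',cv2.resize(im[120:370,50:360,::-1],None,fx=2.4,fy=2.4))
E
```

```text
2.6 [ 0.51165598 -0.02776312  0.06174308] 0.598035628984581 [1.01318391 0.60714932 0.29042121] [ 0.006 -0.021  0.043  0.003  0.001  0.002]
0.03 22 [ 0.442 -0.047  0.03 ] [ 0.582 -0.008  0.035]
0.035 92 [ 0.442 -0.048  0.035] [ 0.581 -0.009  0.039]
0.04 3 [ 0.578 -0.044  0.04 ] [ 0.581 -0.011  0.041]
0.07 1 [ 0.484 -0.038  0.075] [ 0.484 -0.038  0.075]
0.075 18 [ 0.482 -0.04   0.076] [ 0.544 -0.024  0.08 ]
0.08 31 [ 0.478 -0.041  0.08 ] [ 0.55  -0.021  0.085]
0.085 38 [ 0.482 -0.041  0.085] [ 0.551 -0.02   0.09 ]
0.09 31 [ 0.481 -0.04   0.09 ] [ 0.552 -0.02   0.095]
0.095 29 [ 0.484 -0.042  0.095] [ 0.552 -0.026  0.1  ]
0.1 33 [ 0.481 -0.041  0.1  ] [ 0.553 -0.026  0.105]
0.105 19 [ 0.481 -0.041  0.105] [ 0.552 -0.029  0.11 ]
0.11 27 [ 0.48  -0.041  0.11 ] [ 0.55  -0.029  0.115]
0.115 16 [ 0.472 -0.043  0.115] [ 0.566 -0.032  0.12 ]
```

View pics/c3.png

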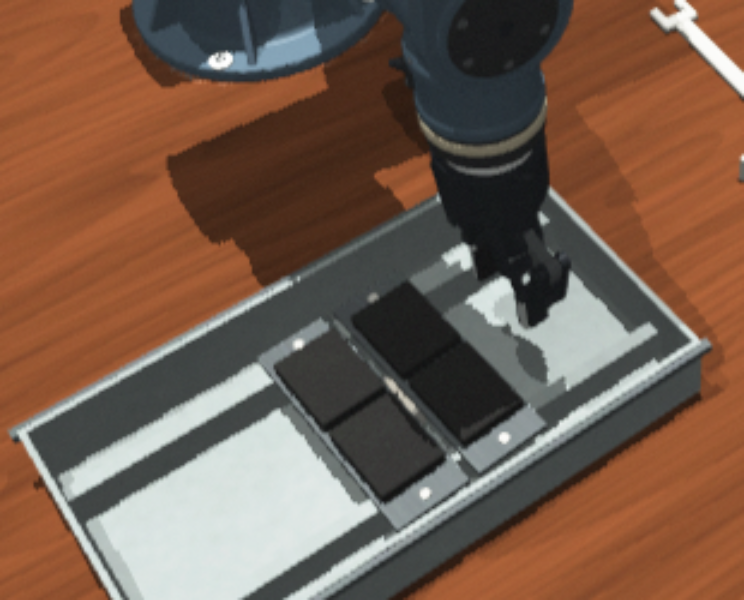

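The crop shows the fingers hovering above the gutter, with the tip at crop (532,322). Depth again puts the tip about 13 mm above the reported TCP, where the text says 25 mm ahead of it. I'll go down slowly and let contact force decide.

>>> send_rows([
  {"tx": 0, "ty": 0, "tz": 0.01, "wx": 0, "wy": 0, "wz": 0, "claw": 0.2},
  {"tx": 0, "ty": 0, "tz": 0.01, "wx": 0, "wy": 0, "wz": 0, "claw": 0.2},
  {"tx": 0, "ty": 0, "tz": 0.007, "wx": 0, "wy": 0, "wz": 0, "claw": 0.2},
  {"tx": 0, "ty": 0, "tz": 0.004, "wx": 0, "wy": 0, "wz": 0, "claw": 0.2},
  {"tx": 0, "ty": 0, "tz": 0.003, "wx": 0, "wy": 0, "wz": 0, "claw": 0.2},
  {"tx": 0, "ty": 0, "tz": 0, "wx": 0, "wy": 0, "wz": 0, "claw": 0.2},
  {"tx": 0, "ty": 0, "tz": 0, "wx": 0, "wy": 0, "wz": 0, "claw": 0.2},
])

```text
t: 3.35
tool_pos: [0.5121, -0.0287, 0.0271]
tcp_rot: [0.0, 1.0, 0.025, 0.0]
ft_force: [-0.1, -0.1, -0.3]
gripper_width: 0.596
```

>>> send_rows([
  {"tx": 0, "ty": 0, "tz": 0.003, "wx": 0, "wy": 0, "wz": 0, "claw": 0.2},
  {"tx": 0, "ty": 0, "tz": 0.003, "wx": 0, "wy": 0, "wz": 0, "claw": 0.2},
  {"tx": 0, "ty": 0, "tz": 0.001, "wx": 0, "wy": 0, "wz": 0, "claw": 0.2},
  {"tx": 0, "ty": 0, "tz": 0, "wx": 0, "wy": 0, "wz": 0, "claw": 0.2},
])

```text
t: 3.75
tool_pos: [0.5119, -0.0286, 0.0198]
tcp_rot: [0.0, 1.0, 0.025, -0.0]
ft_force: [-0.3, 0.1, -0.3]
gripper_width: 0.603
```

```bash
python3 - <<'E'
from h import *
s=manip.read_state();print(s['t'],s['tool_pos'],s['gripper_width'],s['ft_force'])
im,d=manip.grab_frame('scene')
P=pts('scene',d);p=s['tool_pos']
m=(abs(P[...,0]-p[0])<.05)&(abs(P[...,1]-p[1])<.02)&(P[...,2]>.012)&(P[...,2]<.15)
Q=P[m]
for a in np.arange(.01,.08,.004):
    k=(Q[:,2]>a)&(Q[:,2]<=a+.004)
    if k.any():print(round(a,3),k.sum(),Q[k].min(0).round(3),Q[k].max(0).round(3))
E
```

```text
3.75 [ 0.51185668 -0.02864956  0.01979855] 0.6028130697789986 [-0.27165442  0.06173494 -0.3027199 ]
0.03 6 [ 0.484 -0.04   0.031] [ 0.544 -0.024  0.034]
0.034 9 [ 0.485 -0.037  0.034] [ 0.545 -0.027  0.038]
0.038 22 [ 0.479 -0.042  0.038] [ 0.549 -0.02   0.042]
0.042 25 [ 0.479 -0.041  0.042] [ 0.551 -0.024  0.046]
0.046 26 [ 0.481 -0.043  0.046] [ 0.551 -0.021  0.05 ]
0.05 22 [ 0.481 -0.041  0.05 ] [ 0.553 -0.021  0.054]
0.054 23 [ 0.483 -0.042  0.054] [ 0.554 -0.024  0.058]
0.058 22 [ 0.48  -0.042  0.058] [ 0.552 -0.029  0.061]
0.062 14 [ 0.481 -0.042  0.062] [ 0.547 -0.029  0.066]
0.066 13 [ 0.481 -0.041  0.066] [ 0.545 -0.032  0.069]
0.07 16 [ 0.481 -0.042  0.07 ] [ 0.549 -0.033  0.074]
0.074 14 [ 0.477 -0.044  0.074] [ 0.55  -0.031  0.078]
0.078 21 [ 0.463 -0.044  0.078] [ 0.552 -0.033  0.082]
```

Depth puts the tips at z≈0.032 with no contact force, so the tip sits about 12 mm above the reported TCP. That is a good pushing height, so I'll begin the push.

>>> send_rows([
  {"tx": 0, "ty": 0.007, "tz": -0.001, "wx": 0, "wy": 0, "wz": 0.015, "claw": 0.2},
  {"tx": 0, "ty": 0.006, "tz": 0, "wx": 0, "wy": 0, "wz": 0, "claw": 0.2},
  {"tx": 0, "ty": 0.005, "tz": 0, "wx": 0, "wy": 0, "wz": 0, "claw": 0.2},
  {"tx": 0, "ty": 0.005, "tz": 0, "wx": 0, "wy": 0, "wz": 0, "claw": 0.2},
  {"tx": 0, "ty": 0.005, "tz": 0, "wx": 0, "wy": 0, "wz": 0, "claw": 0.2},
  {"tx": 0, "ty": 0.005, "tz": 0, "wx": 0, "wy": 0, "wz": 0, "claw": 0.2},
  {"tx": 0, "ty": 0.005, "tz": 0, "wx": 0, "wy": 0, "wz": 0, "claw": 0.2},
  {"tx": 0, "ty": 0.005, "tz": 0, "wx": 0, "wy": 0, "wz": 0, "claw": 0.2},
  {"tx": 0, "ty": 0.005, "tz": 0, "wx": 0, "wy": 0, "wz": 0, "claw": 0.2},
  {"tx": 0, "ty": 0.005, "tz": 0, "wx": 0, "wy": 0, "wz": 0, "claw": 0.2},
  {"tx": 0, "ty": 0.005, "tz": 0, "wx": 0, "wy": 0, "wz": 0, "claw": 0.2},
])

```text
t: 4.9
tool_pos: [0.5142, -0.0869, 0.021]
tcp_rot: [-0.0, 1.0, 0.018, -0.0]
ft_force: [-1.0, 5.3, 2.0]
gripper_width: 0.602
```

```bash
cat >> h.py <<'E'
def screws(im):
    "bright small blobs on pads (top view)"
    hsv=cv2.cvtColor(im,cv2.COLOR_RGB2HSV)
    d=((hsv[...,2]<95)).astype(np.uint8);d[:205]=0;d[320:]=0;d[:,:330]=0;d[:,530:]=0
    return d
E
python3 - <<'E'
from h import *
s=manip.read_state();print(s['t'],s['tool_pos'],s['tcp_rot'].round(3),s['ft_force'])
im,d=manip.grab_frame('scene');save('s4.png',im)
P=pts('scene',d)
# block tops
m=(P[...,2]>.049)&(P[...,2]<.059)&(im.max(-1)<70)&(abs(P[...,0]-.515)<.09)&(P[...,1]<-.07)
n,l,st,c=cv2.connectedComponentsWithStats(m.astype(np.uint8))
for i in range(1,n):
    if st[i,4]>150:
        r=cv2.minAreaRect(P[l==i][:,:2].astype(np.float32));print(st[i,4],np.round(r[0],3),np.round(r[1],3),round(r[2],1),np.median(P[l==i][:,2]).round(3))
E
```

```text
4.9 [ 0.51415341 -0.08689001  0.02103845] [-0.     1.     0.018 -0.   ] [-1.03704267  5.34113198  1.99324889]
2117 [ 0.51 -0.13] [0.15  0.055] 2.5 0.055
2246 [ 0.514 -0.192] [0.149 0.054] 2.0 0.055
```

View pics/s4.png

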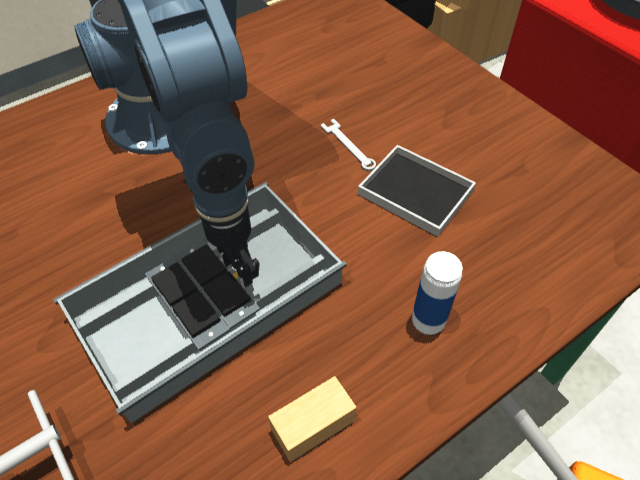

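The pads have squared up, touch each other (centres 62 mm apart) and push with about 5 N. A brass stem glint is at (235,273), so the stem points towards +y world. I'll carry on.

>>> send_rows([
  {"tx": 0, "ty": 0.006, "tz": 0, "wx": 0, "wy": 0, "wz": 0, "claw": 0.2},
  {"tx": 0, "ty": 0.006, "tz": 0, "wx": 0, "wy": 0, "wz": 0, "claw": 0.2},
  {"tx": 0, "ty": 0.006, "tz": 0, "wx": 0, "wy": 0, "wz": 0, "claw": 0.2},
  {"tx": 0, "ty": 0.006, "tz": 0, "wx": 0, "wy": 0, "wz": 0, "claw": 0.2},
  {"tx": 0, "ty": 0.006, "tz": 0, "wx": 0, "wy": 0, "wz": 0, "claw": 0.2},
  {"tx": 0, "ty": 0.006, "tz": 0, "wx": 0, "wy": 0, "wz": 0, "claw": 0.2},
  {"tx": 0, "ty": 0.006, "tz": 0, "wx": 0, "wy": 0, "wz": 0, "claw": 0.2},
  {"tx": 0, "ty": 0.006, "tz": 0, "wx": 0, "wy": 0, "wz": 0, "claw": 0.2},
  {"tx": 0, "ty": 0.006, "tz": 0, "wx": 0, "wy": 0, "wz": 0, "claw": 0.2},
  {"tx": 0, "ty": 0.006, "tz": 0, "wx": 0, "wy": 0, "wz": 0, "claw": 0.2},
  {"tx": 0, "ty": 0.006, "tz": 0, "wx": 0, "wy": 0, "wz": 0, "claw": 0.2},
  {"tx": 0, "ty": 0.006, "tz": 0, "wx": 0, "wy": 0, "wz": 0, "claw": 0.2},
  {"tx": 0, "ty": 0.006, "tz": 0, "wx": 0, "wy": 0, "wz": 0, "claw": 0.2},
  {"tx": 0, "ty": 0.006, "tz": 0, "wx": 0, "wy": 0, "wz": 0, "claw": 0.2},
  {"tx": 0, "ty": 0.006, "tz": 0, "wx": 0, "wy": 0, "wz": 0, "claw": 0.2},
  {"tx": 0, "ty": 0.006, "tz": 0, "wx": 0, "wy": 0, "wz": 0, "claw": 0.2},
  {"tx": 0, "ty": 0.006, "tz": 0, "wx": 0, "wy": 0, "wz": 0, "claw": 0.2},
  {"tx": 0, "ty": 0.006, "tz": 0, "wx": 0, "wy": 0, "wz": 0, "claw": 0.2},
  {"tx": 0, "ty": 0.004, "tz": 0, "wx": 0, "wy": 0, "wz": 0, "claw": 0.2},
  {"tx": 0, "ty": 0.002, "tz": 0, "wx": 0, "wy": 0, "wz": 0, "claw": 0.2},
])

```text
t: 6.95
tool_pos: [0.5183, -0.201, 0.021]
tcp_rot: [0.0, 1.0, 0.018, -0.0]
ft_force: [-0.6, 3.6, 0.5]
gripper_width: 0.598
```

>>> send_rows([
  {"tx": 0, "ty": -0.008, "tz": 0, "wx": 0, "wy": 0, "wz": 0, "claw": 0.2},
  {"tx": 0, "ty": -0.004, "tz": -0.02, "wx": 0, "wy": 0, "wz": 0, "claw": 0.2},
  {"tx": 0, "ty": 0, "tz": -0.04, "wx": 0, "wy": 0, "wz": 0, "claw": 0.5},
  {"tx": 0, "ty": 0, "tz": -0.04, "wx": 0, "wy": 0, "wz": 0, "claw": 0.5},
  {"tx": -0.02, "ty": -0.04, "tz": -0.03, "wx": 0, "wy": 0, "wz": 0, "claw": 0.5},
  {"tx": -0.02, "ty": -0.04, "tz": 0, "wx": 0, "wy": 0, "wz": 0, "claw": 0.5},
  {"tx": -0.02, "ty": -0.04, "tz": 0, "wx": 0, "wy": 0, "wz": 0, "claw": 0.5},
  {"tx": -0.02, "ty": -0.04, "tz": 0, "wx": 0, "wy": 0, "wz": 0, "claw": 0.5},
  {"tx": -0.02, "ty": -0.04, "tz": 0, "wx": 0, "wy": 0, "wz": 0, "claw": 0.5},
  {"tx": -0.02, "ty": -0.04, "tz": 0, "wx": 0, "wy": 0, "wz": 0, "claw": 0.5},
  {"tx": 0, "ty": 0, "tz": 0, "wx": 0, "wy": 0, "wz": 0, "claw": 0.5},
])

```text
t: 8.05
tool_pos: [0.3882, 0.0474, 0.149]
tcp_rot: [-0.0, 1.0, 0.02, -0.0]
ft_force: [-0.1, 0.3, -0.3]
gripper_width: 0.749
```

```bash
python3 - <<'E'
from h import *
s=manip.read_state();print(s['t'],s['tool_pos'],s['ft_force'].round(1),s['gripper_width'])
im,d=manip.grab_frame('top');save('t5.png',im);np.savez('t5.npz',im=im,d=d)
P=pts('top',d);v,u=np.mgrid[:480,:640]
m=(P[...,2]>.049)&(P[...,2]<.062)&(im.max(-1)<95)&(abs(P[...,0]-.515)<.09)&(P[...,1]<-.2)&(P[...,1]>-.36)
r=cv2.minAreaRect(P[m][:,:2].astype(np.float32));print('pads',m.sum(),np.round(r[0],3),np.round(r[1],3),round(r[2],1))
i=im.astype(int)
br=(i[...,0]-i[...,2]>35)&(u>320)&(u<540)&(v>215)&(v<320)
wh=(i[...,0]-i[...,2]>5)&(i.min(-1)>195)&(u>320)&(u<540)&(v>215)&(v<320)
for n,k,z in(('brass',br,.023),('dial',wh,.027)):
    nn,l,st,c=cv2.connectedComponentsWithStats(k.astype(np.uint8))
    for j in range(1,nn):
        if st[j,4]>15:print(n,st[j],c[j].round(1),ray('top',*c[j],z).round(4))
cv2.imwrite('pics/c5.png',cv2.resize(im[190:335,310:550,::-1],None,fx=3.3,fy=3.3,interpolation=cv2.INTER_CUBIC))
E
```

```text
8.05 [0.38815308 0.04743014 0.14901389] [-0.1  0.3 -0.3] 0.7485519906775995
pads 3635 [ 0.524 -0.289] [0.158 0.146] 1.6
brass [533 216   7  67 264] [537.  239.4] [ 0.5634 -0.3864  0.023 ]
brass [387 263  19   9 122] [396.3 267.3] [ 0.5058 -0.0949  0.023 ]
dial [406 256  20  20 298] [415.2 265.3] [ 0.5092 -0.133   0.027 ]
```

View pics/c5.png

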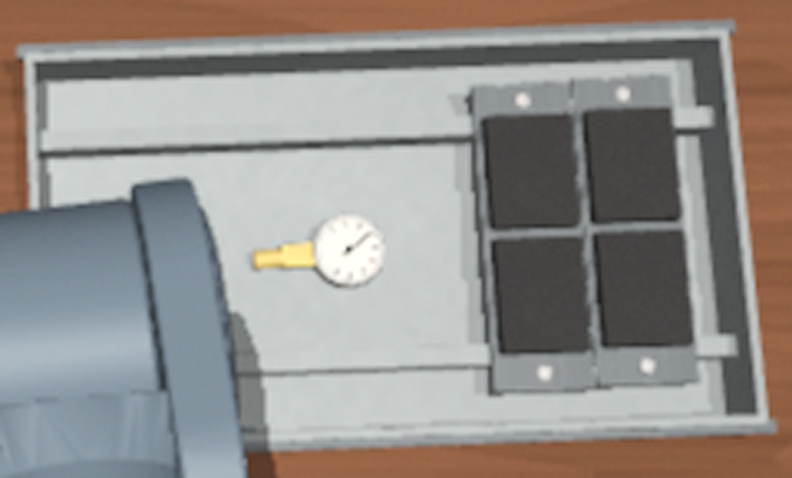

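The gauge is fully uncovered: dial at crop (349,250), stem left to (253,260). The pads rest square on the ribs at crop x 472–697, clear of the end wall. I'll locate the gauge in the scene camera too, so I can compare it with the fingers seen by that same camera.

```bash
python3 - <<'E'
from h import *
im,d=manip.grab_frame('scene');save('s6.png',im);P=pts('scene',d);i=im.astype(int);u=np.mgrid[:480,:640][1]
near=(abs(P[...,0]-.51)<.06)&(abs(P[...,1]+.12)<.07)
for n,k,z in(('brass',(i[...,0]-i[...,2]>35)&near,.02),('dial',(i[...,0]-i[...,2]>5)&(i.min(-1)>190)&near,.027)):
    nn,l,st,c=cv2.connectedComponentsWithStats(k.astype(np.uint8))
    for j in range(1,nn):
        if st[j,4]>15:
            q=P[l==j];print(n,st[j],c[j].round(1),ray('scene',*c[j],z).round(4),np.median(q,0).round(4))
s=manip.read_state();p=s['tool_pos']
m=(abs(P[...,0]-p[0])<.06)&(abs(P[...,1]-p[1])<.025)&(P[...,2]>.14)&(P[...,2]<.195)
Q=P[m];print(p,np.percentile(Q,[1,50,99],axis=0).round(4))
goal([0.507,-0.131,0.1],5,8)
E
```

```text
brass [224 269  20  17 169] [232.8 276.5] [ 0.5064 -0.0955  0.02  ] [ 0.5067 -0.0971  0.0215]
[0.39078966 0.04500772 0.14921163] [[0.3527 0.0323 0.1656]
 [0.3594 0.0416 0.1823]
 [0.4368 0.0548 0.1946]]
w/row [ 0.0001 -0.0002 -0.006 ]
[[np.float64(0.0136), np.float64(0.0225), np.float64(0.0062)], [np.float64(0.0135), np.float64(0.0226), np.float64(0.0062)], [np.float64(0.0134), np.float64(0.0227), np.float64(0.0062)], [np.float64(0.0132), np.float64(0.0228), np.float64(0.0062)], [np.float64(0.0131), np.float64(0.0229), np.float64(0.0062)], [np.float64(0.013), np.float64(0.023), np.float64(0.0062)], [np.float64(0.0128), np.float64(0.023), np.float64(0.0062)], [np.float64(0.0127), np.float64(0.0231), np.float64(0.0062)]]
```

>>> send_rows([
  {"tx": 0.0136, "ty": 0.0225, "tz": 0.006, "wx": 0, "wy": 0, "wz": -0.006, "claw": 0.5},
  {"tx": 0.0135, "ty": 0.0226, "tz": 0.006, "wx": 0, "wy": 0, "wz": -0.006, "claw": 0.5},
  {"tx": 0.0134, "ty": 0.0227, "tz": 0.006, "wx": 0, "wy": 0, "wz": -0.006, "claw": 0.5},
  {"tx": 0.0132, "ty": 0.0228, "tz": 0.006, "wx": 0, "wy": 0, "wz": -0.006, "claw": 0.5},
  {"tx": 0.013, "ty": 0.0229, "tz": 0.006, "wx": 0, "wy": 0, "wz": -0.006, "claw": 0.5},
  {"tx": 0.013, "ty": 0.023, "tz": 0.006, "wx": 0, "wy": 0, "wz": -0.006, "claw": 0.5},
  {"tx": 0.0128, "ty": 0.023, "tz": 0.006, "wx": 0, "wy": 0, "wz": -0.006, "claw": 0.5},
  {"tx": 0.0127, "ty": 0.023, "tz": 0.006, "wx": 0, "wy": 0, "wz": -0.006, "claw": 0.5},
  {"tx": 0, "ty": 0, "tz": 0.03, "wx": 0, "wy": 0, "wz": 0, "claw": 0.5},
  {"tx": 0, "ty": 0, "tz": 0.02, "wx": 0, "wy": 0, "wz": 0, "claw": 0.5},
  {"tx": 0, "ty": 0, "tz": 0, "wx": 0, "wy": 0, "wz": 0, "claw": 0.5},
  {"tx": 0, "ty": 0, "tz": 0, "wx": 0, "wy": 0, "wz": 0, "claw": 0.5},
])

```text
t: 9.35
tool_pos: [0.5063, -0.1331, 0.0509]
tcp_rot: [0.0, 0.999, 0.041, -0.0]
ft_force: [-0.3, -0.2, 0.1]
gripper_width: 0.753
```

```bash
python3 - <<'E'
from h import *
im,d=manip.grab_frame('scene');save('s7.png',im);P=pts('scene',d)
s=manip.read_state();p=s['tool_pos'];print(s['t'],p,s['ft_force'].round(1))
m=(abs(P[...,0]-p[0])<.07)&(abs(P[...,1]-p[1])<.03)&(P[...,2]>.052)&(P[...,2]<.09)
Q=P[m];print(m.sum(),np.percentile(Q,[1,50,99],axis=0).round(4))
goal([0.506,-0.131,-0.002],5,1)
E
```

```text
9.4 [ 0.50686029 -0.13290772  0.05160848] [-0.7  0.2  0.2]
118 [[ 0.4677 -0.1474  0.0688]
 [ 0.539  -0.1397  0.08  ]
 [ 0.5536 -0.1236  0.0895]]
w/row [ 0.0007 -0.0007 -0.0042]
[[np.float64(-0.0007), np.float64(-0.002), np.float64(0.0536)]]
```

>>> send_rows([
  {"tx": -0.0015, "ty": -0.0025, "tz": 0.01, "wx": 0, "wy": 0, "wz": 0, "claw": 0.5},
  {"tx": 0, "ty": 0, "tz": 0.01, "wx": 0, "wy": 0, "wz": 0, "claw": 0.5},
  {"tx": 0, "ty": 0, "tz": 0.01, "wx": 0, "wy": 0, "wz": 0, "claw": 0.5},
  {"tx": 0, "ty": 0, "tz": 0.01, "wx": 0, "wy": 0, "wz": 0, "claw": 0.5},
  {"tx": 0, "ty": 0, "tz": 0.005, "wx": 0, "wy": 0, "wz": 0, "claw": 0.5},
  {"tx": 0, "ty": 0, "tz": 0.005, "wx": 0, "wy": 0, "wz": 0, "claw": 0.5},
  {"tx": 0, "ty": 0, "tz": 0.003, "wx": 0, "wy": 0, "wz": 0, "claw": 0.5},
  {"tx": 0, "ty": 0, "tz": 0, "wx": 0, "wy": 0, "wz": 0, "claw": 0.5},
  {"tx": 0, "ty": 0, "tz": 0, "wx": 0, "wy": 0, "wz": 0, "claw": 0.5},
], squeeze=25)

```text
t: 10.3
tool_pos: [0.5048, -0.1297, -0.002]
tcp_rot: [0.0, 0.999, 0.042, 0.0]
ft_force: [-0.2, 1.1, -0.4]
gripper_width: 0.752
```

>>> send_rows([
  {"tx": 0, "ty": 0, "tz": 0, "wx": 0, "wy": 0, "wz": 0, "claw": 0.3},
  {"tx": 0, "ty": 0, "tz": 0, "wx": 0, "wy": 0, "wz": 0, "claw": 0.2},
  {"tx": 0, "ty": 0, "tz": 0, "wx": 0, "wy": 0, "wz": 0, "claw": 0.1},
  {"tx": 0, "ty": 0, "tz": 0, "wx": 0, "wy": 0, "wz": 0, "claw": 0.0},
  {"tx": 0, "ty": 0, "tz": 0, "wx": 0, "wy": 0, "wz": 0, "claw": -0.2},
  {"tx": 0, "ty": 0, "tz": 0, "wx": 0, "wy": 0, "wz": 0, "claw": -0.4},
  {"tx": 0, "ty": 0, "tz": 0, "wx": 0, "wy": 0, "wz": 0, "claw": -0.4},
  {"tx": 0, "ty": 0, "tz": 0, "wx": 0, "wy": 0, "wz": 0, "claw": -0.4},
], squeeze=25)

```text
t: 11.1
tool_pos: [0.505, -0.1297, -0.0017]
tcp_rot: [0.0, 0.999, 0.042, 0.0]
ft_force: [-0.2, 0.6, 6.3]
gripper_width: 0.504
```

>>> send_rows([
  {"tx": 0, "ty": 0, "tz": -0.002, "wx": 0, "wy": 0, "wz": 0, "claw": -0.4},
  {"tx": 0, "ty": 0, "tz": -0.004, "wx": 0, "wy": 0, "wz": 0, "claw": -0.4},
  {"tx": 0, "ty": 0, "tz": -0.008, "wx": 0, "wy": 0, "wz": 0, "claw": -0.4},
  {"tx": 0, "ty": 0, "tz": -0.014, "wx": 0, "wy": 0, "wz": 0, "claw": -0.4},
  {"tx": 0, "ty": 0, "tz": -0.014, "wx": 0, "wy": 0, "wz": 0, "claw": -0.4},
  {"tx": 0, "ty": 0, "tz": -0.014, "wx": 0, "wy": 0, "wz": 0, "claw": -0.4},
  {"tx": 0, "ty": 0, "tz": -0.02, "wx": 0, "wy": 0, "wz": 0, "claw": -0.4},
  {"tx": 0, "ty": 0, "tz": -0.02, "wx": 0, "wy": 0, "wz": 0, "claw": -0.4},
  {"tx": 0, "ty": 0, "tz": -0.02, "wx": 0, "wy": 0, "wz": 0, "claw": -0.4},
  {"tx": 0, "ty": 0, "tz": -0.02, "wx": 0, "wy": 0, "wz": 0, "claw": -0.4},
  {"tx": 0, "ty": 0, "tz": 0, "wx": 0, "wy": 0, "wz": 0, "claw": -0.4},
  {"tx": 0, "ty": 0, "tz": 0, "wx": 0, "wy": 0, "wz": 0, "claw": -0.4},
], squeeze=25)

```text
t: 12.3
tool_pos: [0.5047, -0.1297, 0.134]
tcp_rot: [0.0, 0.999, 0.042, 0.0]
ft_force: [-0.3, 0.6, -1.3]
gripper_width: 0.502
```

```bash
python3 - <<'E'
from h import *
im,d=manip.grab_frame('scene');save('s8.png',im);P=pts('scene',d);i=im.astype(int)
s=manip.read_state();p=s['tool_pos'];print(s['t'],p,s['ft_force'].round(1),s['wrist_torque'].round(2),s['gripper_width'])
b=(i[...,0]-i[...,2]>35)&(abs(P[...,0]-p[0])<.06)&(abs(P[...,1]-p[1]-.03)<.06)&(P[...,2]>.09)
print(b.sum(),np.percentile(P[b],[2,50,98],axis=0).round(4) if b.any() else '')
cv2.imwrite('pics/c8.png',cv2.resize(im[130:330,140:360,::-1],None,fx=3,fy=3,interpolation=cv2.INTER_CUBIC))
E
```

```text
12.35 [ 0.50416328 -0.12957376  0.13331264] [-0.6  0.2 -2.5] [ 0.03  0.05 -0.03] 0.501962207210246
72 [[ 0.4972 -0.1095  0.1482]
 [ 0.5046 -0.084   0.1565]
 [ 0.5584 -0.0759  0.494 ]]
```

View pics/c8.png

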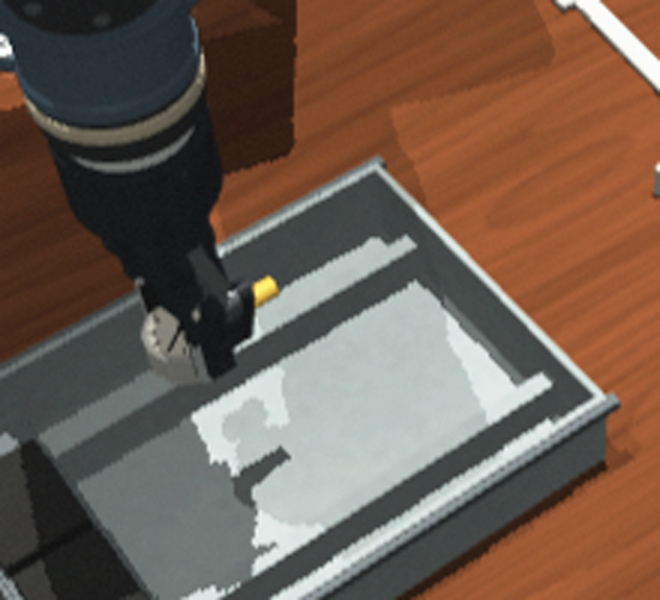

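The crop shows the gauge held level by the case, with the brass stem at crop (265,290), clear of the bin. The width is steady at 0.502, the weight reads about 1.3–2.5 N, and the pads are undisturbed. Next is the transfer to the tray.

```bash
python3 - <<'E'
from h import *
goal([0.538,0.311,0.134],18,18)
E
```

```text
w/row [-0.      0.     -0.0128]
[[np.float64(0.0039), np.float64(-0.0242), np.float64(-0.0)], [np.float64(0.0042), np.float64(-0.0242), np.float64(-0.0)], [np.float64(0.0045), np.float64(-0.0241), np.float64(-0.0)], [np.float64(0.0049), np.float64(-0.0241), np.float64(-0.0)], [np.float64(0.0052), np.float64(-0.024), np.float64(-0.0)], [np.float64(0.0055), np.float64(-0.0239), np.float64(-0.0)], [np.float64(0.0058), np.float64(-0.0239), np.float64(-0.0)], [np.float64(0.0061), np.float64(-0.0238), np.float64(-0.0)], [np.float64(0.0064), np.float64(-0.0237), np.float64(-0.0)], [np.float64(0.0067), np.float64(-0.0236), np.float64(-0.0)], [np.float64(0.007), np.float64(-0.0235), np.float64(-0.0)], [np.float64(0.0073), np.float64(-0.0234), np.float64(-0.0)], [np.float64(0.0076), np.float64(-0.0233), np.float64(-0.0)], [np.float64(0.0079), np.float64(-0.0232), np.float64(-0.0)], [np.float64(0.0082), np.float64(-0.0231), np.float64(-0.0)], [np.float64(0.0085), np.float64(-0.023), np.float64(-0.0)], [np.float64(0.0088), np.float64(-0.0229), np.float64(-0.0)], [np.float64(0.0091), np.float64(-0.0228), np.float64(-0.0)]]
```

>>> send_rows([
  {"tx": 0.002, "ty": -0.012, "tz": 0, "wx": 0, "wy": 0, "wz": -0.013, "claw": -0.4},
  {"tx": 0.004, "ty": -0.024, "tz": 0, "wx": 0, "wy": 0, "wz": -0.013, "claw": -0.4},
  {"tx": 0.0045, "ty": -0.024, "tz": 0, "wx": 0, "wy": 0, "wz": -0.013, "claw": -0.4},
  {"tx": 0.005, "ty": -0.024, "tz": 0, "wx": 0, "wy": 0, "wz": -0.013, "claw": -0.4},
  {"tx": 0.005, "ty": -0.024, "tz": 0, "wx": 0, "wy": 0, "wz": -0.013, "claw": -0.4},
  {"tx": 0.0055, "ty": -0.024, "tz": 0, "wx": 0, "wy": 0, "wz": -0.013, "claw": -0.4},
  {"tx": 0.006, "ty": -0.024, "tz": 0, "wx": 0, "wy": 0, "wz": -0.013, "claw": -0.4},
  {"tx": 0.006, "ty": -0.024, "tz": 0, "wx": 0, "wy": 0, "wz": -0.013, "claw": -0.4},
  {"tx": 0.0065, "ty": -0.024, "tz": 0, "wx": 0, "wy": 0, "wz": -0.013, "claw": -0.4},
  {"tx": 0.0065, "ty": -0.024, "tz": 0, "wx": 0, "wy": 0, "wz": -0.013, "claw": -0.4},
  {"tx": 0.007, "ty": -0.0235, "tz": 0, "wx": 0, "wy": 0, "wz": -0.013, "claw": -0.4},
  {"tx": 0.007, "ty": -0.0235, "tz": 0, "wx": 0, "wy": 0, "wz": -0.013, "claw": -0.4},
  {"tx": 0.0075, "ty": -0.0235, "tz": 0, "wx": 0, "wy": 0, "wz": -0.013, "claw": -0.4},
  {"tx": 0.008, "ty": -0.023, "tz": 0, "wx": 0, "wy": 0, "wz": -0.013, "claw": -0.4},
  {"tx": 0.008, "ty": -0.023, "tz": 0, "wx": 0, "wy": 0, "wz": -0.013, "claw": -0.4},
  {"tx": 0.0085, "ty": -0.023, "tz": 0, "wx": 0, "wy": 0, "wz": -0.013, "claw": -0.4},
  {"tx": 0.009, "ty": -0.023, "tz": 0, "wx": 0, "wy": 0, "wz": -0.013, "claw": -0.4},
  {"tx": 0.009, "ty": -0.023, "tz": 0, "wx": 0, "wy": 0, "wz": -0.013, "claw": -0.4},
  {"tx": 0.004, "ty": -0.012, "tz": 0, "wx": 0, "wy": 0, "wz": 0, "claw": -0.4},
  {"tx": 0, "ty": 0, "tz": 0, "wx": 0, "wy": 0, "wz": 0, "claw": -0.4},
], squeeze=25)

```text
t: 14.35
tool_pos: [0.5353, 0.3134, 0.1328]
tcp_rot: [0.0, 0.987, 0.159, -0.001]
ft_force: [-0.5, -0.5, -1.2]
gripper_width: 0.501
```

>>> send_rows([
  {"tx": 0, "ty": 0, "tz": 0.01, "wx": 0, "wy": 0, "wz": 0, "claw": -0.4},
  {"tx": 0, "ty": 0, "tz": 0.02, "wx": 0, "wy": 0, "wz": 0, "claw": -0.4},
  {"tx": 0, "ty": 0, "tz": 0.02, "wx": 0, "wy": 0, "wz": 0, "claw": -0.4},
  {"tx": 0, "ty": 0, "tz": 0.02, "wx": 0, "wy": 0, "wz": 0, "claw": -0.4},
  {"tx": 0, "ty": 0, "tz": 0.015, "wx": 0, "wy": 0, "wz": 0, "claw": -0.4},
  {"tx": 0, "ty": 0, "tz": 0.01, "wx": 0, "wy": 0, "wz": 0, "claw": -0.4},
  {"tx": 0, "ty": 0, "tz": 0, "wx": 0, "wy": 0, "wz": 0, "claw": -0.4},
  {"tx": 0, "ty": 0, "tz": 0, "wx": 0, "wy": 0, "wz": 0, "claw": -0.4},
], squeeze=25)

```text
t: 15.15
tool_pos: [0.5364, 0.3114, 0.0391]
tcp_rot: [0.0, 0.987, 0.158, 0.0]
ft_force: [-0.0, -0.0, -1.7]
gripper_width: 0.5
```

```bash
python3 - <<'E'
from h import *
im,d=manip.grab_frame('scene');save('s9.png',im);P=pts('scene',d);i=im.astype(int)
s=manip.read_state();p=s['tool_pos'];print(s['t'],p,s['ft_force'].round(1),s['gripper_width'])
b=(i[...,0]-i[...,2]>45)&(abs(P[...,0]-p[0])<.08)&(abs(P[...,1]-p[1]-.03)<.08)&(P[...,2]>.03)&(P[...,2]<.1)
print(b.sum(),np.percentile(P[b],[2,50,98],axis=0).round(4) if b.any() else '')
cv2.imwrite('pics/c9.png',cv2.resize(im[80:280,300:520,::-1],None,fx=3,fy=3,interpolation=cv2.INTER_CUBIC))
E
```

```text
15.2 [0.53668159 0.31174976 0.03954466] [-0.6 -0.2 -0.8] 0.4998356337924981
25 [[0.5205 0.3263 0.0615]
 [0.5274 0.3348 0.0629]
 [0.5356 0.3406 0.0677]]
```

View pics/c9.png

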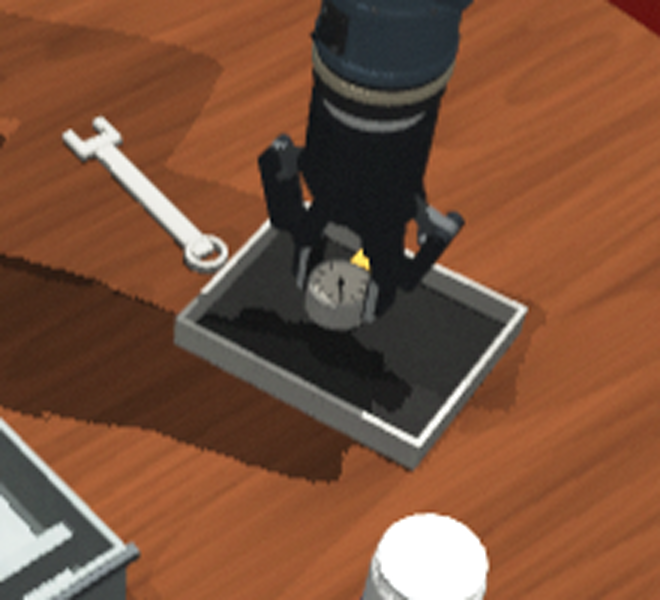

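Over the tray the gauge is level, dial up at crop (340,290), with room on all sides. I'll lower it slowly until the rubber takes the weight.

>>> send_rows([
  {"tx": 0, "ty": 0, "tz": 0.01, "wx": 0, "wy": 0, "wz": 0, "claw": -0.4},
  {"tx": 0, "ty": 0, "tz": 0.01, "wx": 0, "wy": 0, "wz": 0, "claw": -0.4},
  {"tx": 0, "ty": 0, "tz": 0.008, "wx": 0, "wy": 0, "wz": 0, "claw": -0.4},
  {"tx": 0, "ty": 0, "tz": 0.005, "wx": 0, "wy": 0, "wz": 0, "claw": -0.4},
  {"tx": 0, "ty": 0, "tz": 0.002, "wx": 0, "wy": 0, "wz": 0, "claw": -0.4},
  {"tx": 0, "ty": 0, "tz": 0.002, "wx": 0, "wy": 0, "wz": 0, "claw": -0.4},
  {"tx": 0, "ty": 0, "tz": 0, "wx": 0, "wy": 0, "wz": 0, "claw": -0.4},
  {"tx": 0, "ty": 0, "tz": 0, "wx": 0, "wy": 0, "wz": 0, "claw": -0.4},
], squeeze=25)

```text
t: 16.0
tool_pos: [0.5364, 0.312, 0.0021]
tcp_rot: [-0.0, 0.987, 0.158, 0.0]
ft_force: [0.4, -0.6, -1.3]
gripper_width: 0.502
```

>>> send_rows([
  {"tx": 0, "ty": 0, "tz": 0.001, "wx": 0, "wy": 0, "wz": 0, "claw": -0.4},
  {"tx": 0, "ty": 0, "tz": 0.001, "wx": 0, "wy": 0, "wz": 0, "claw": -0.4},
  {"tx": 0, "ty": 0, "tz": 0, "wx": 0, "wy": 0, "wz": 0, "claw": -0.4},
  {"tx": 0, "ty": 0, "tz": 0, "wx": 0, "wy": 0, "wz": 0, "claw": -0.4},
], squeeze=25)

```text
t: 16.4
tool_pos: [0.5362, 0.3119, -0.0001]
tcp_rot: [0.0, 0.987, 0.158, -0.0]
ft_force: [-0.6, -1.1, -2.2]
gripper_width: 0.504
```

>>> send_rows([
  {"tx": 0, "ty": 0, "tz": 0.001, "wx": 0, "wy": 0, "wz": 0, "claw": -0.4},
  {"tx": 0, "ty": 0, "tz": 0, "wx": 0, "wy": 0, "wz": 0, "claw": -0.4},
  {"tx": 0, "ty": 0, "tz": 0, "wx": 0, "wy": 0, "wz": 0, "claw": -0.4},
], squeeze=25)

```text
t: 16.7
tool_pos: [0.5364, 0.312, -0.0006]
tcp_rot: [-0.0, 0.987, 0.158, 0.0]
ft_force: [-1.6, -0.9, 5.1]
gripper_width: 0.503
```

The gauge is down: the vertical force went from −2 N to +5 N. I'll release gradually and retreat.

>>> send_rows([
  {"tx": 0, "ty": 0, "tz": 0, "wx": 0, "wy": 0, "wz": 0, "claw": 0.05},
  {"tx": 0, "ty": 0, "tz": 0, "wx": 0, "wy": 0, "wz": 0, "claw": 0.15},
  {"tx": 0, "ty": 0, "tz": 0, "wx": 0, "wy": 0, "wz": 0, "claw": 0.3},
  {"tx": 0, "ty": 0, "tz": 0, "wx": 0, "wy": 0, "wz": 0, "claw": 0.4},
  {"tx": 0, "ty": 0, "tz": 0, "wx": 0, "wy": 0, "wz": 0, "claw": 0.4},
  {"tx": 0, "ty": 0, "tz": 0, "wx": 0, "wy": 0, "wz": 0, "claw": 0.4},
  {"tx": 0, "ty": 0, "tz": -0.005, "wx": 0, "wy": 0, "wz": 0, "claw": 0.4},
  {"tx": 0, "ty": 0, "tz": -0.01, "wx": 0, "wy": 0, "wz": 0, "claw": 0.4},
  {"tx": 0, "ty": 0, "tz": -0.02, "wx": 0, "wy": 0, "wz": 0, "claw": 0.4},
  {"tx": 0, "ty": 0, "tz": -0.03, "wx": 0, "wy": 0, "wz": 0, "claw": 0.4},
  {"tx": 0, "ty": 0, "tz": -0.04, "wx": 0, "wy": 0, "wz": 0, "claw": 0.4},
  {"tx": 0, "ty": 0, "tz": -0.04, "wx": 0, "wy": 0, "wz": 0, "claw": 0.4},
  {"tx": 0, "ty": 0.03, "tz": -0.03, "wx": 0, "wy": 0, "wz": 0, "claw": 0.4},
  {"tx": -0.03, "ty": 0.03, "tz": 0, "wx": 0, "wy": 0, "wz": 0, "claw": 0.4},
  {"tx": -0.03, "ty": 0.03, "tz": 0, "wx": 0, "wy": 0, "wz": 0, "claw": 0.4},
  {"tx": -0.03, "ty": 0.03, "tz": 0, "wx": 0, "wy": 0, "wz": 0, "claw": 0.4},
  {"tx": -0.03, "ty": 0.03, "tz": 0, "wx": 0, "wy": 0, "wz": 0, "claw": 0.4},
  {"tx": -0.03, "ty": 0.03, "tz": 0, "wx": 0, "wy": 0, "wz": 0, "claw": 0.4},
  {"tx": 0, "ty": 0, "tz": 0, "wx": 0, "wy": 0, "wz": 0, "claw": 0.4},
  {"tx": 0, "ty": 0, "tz": 0, "wx": 0, "wy": 0, "wz": 0, "claw": 0.4},
])

```text
t: 18.7
tool_pos: [0.4503, 0.0935, 0.1751]
tcp_rot: [-0.0, 0.988, 0.157, 0.001]
ft_force: [0.4, 0.2, 0.6]
gripper_width: 0.697
```

```bash
python3 - <<'E'
from h import *
s=manip.read_state();print(s['t'],s['tool_pos'],s['ft_force'].round(1))
im,d=manip.grab_frame('top');save('t10.png',im);P=pts('top',d);i=im.astype(int)
near=(abs(P[...,0]-.54)<.1)&(abs(P[...,1]-.32)<.1)
for n,k in(('dial',(i.min(-1)>190)&(i[...,0]-i[...,2]>5)&near),('brass',(i[...,0]-i[...,2]>35)&near)):
    nn,l,st,c=cv2.connectedComponentsWithStats(k.astype(np.uint8))
    for j in range(1,nn):
        if st[j,4]>40:print(n,st[j],np.median(P[l==j],0).round(4),np.percentile(P[l==j][:,2],[10,90]).round(4))
m=(P[...,2]>.049)&(P[...,2]<.062)&(im.max(-1)<95)&(abs(P[...,0]-.515)<.09)&(P[...,1]<-.2)&(P[...,1]>-.36)
print('pads z',np.percentile(P[m][:,2],[10,50,90]).round(4),P[m].mean(0).round(4))
E
```

```text
18.7 [0.45025422 0.09349464 0.17509905] [0.4 0.2 0.6]
dial [147 203  54  18 100] [0.623  0.3655 0.0271] [0.0222 0.0302]
dial [214 204  20  67 121] [0.5726 0.2627 0.0258] [0.0079 0.0292]
dial [147 225  21  75 143] [0.5128 0.3958 0.0257] [0.0005 0.0296]
dial [189 241  21  21 310] [0.5394 0.3088 0.0294] [0.026  0.0324]
dial [187 284  49  16  98] [0.4552 0.2786 0.0263] [0.0228 0.0295]
brass [151 206  30  12 181] [0.6329 0.3995 0.002 ] [-0.0022  0.0057]
brass [218 206   8  26  94] [0.6235 0.2671 0.0014] [-0.0019  0.0052]
brass [147 245  18  56 557] [0.4766 0.4081 0.0016] [-0.0015  0.0047]
brass [172 252  19  12 139] [0.5262 0.3461 0.0235] [0.0086 0.028 ]
brass [197 288  43  13 302] [0.448  0.2568 0.0016] [-0.0019  0.0047]
pads z [0.0527 0.0561 0.0591] [ 0.5168 -0.2734  0.056 ]
```

View pics/t10.png

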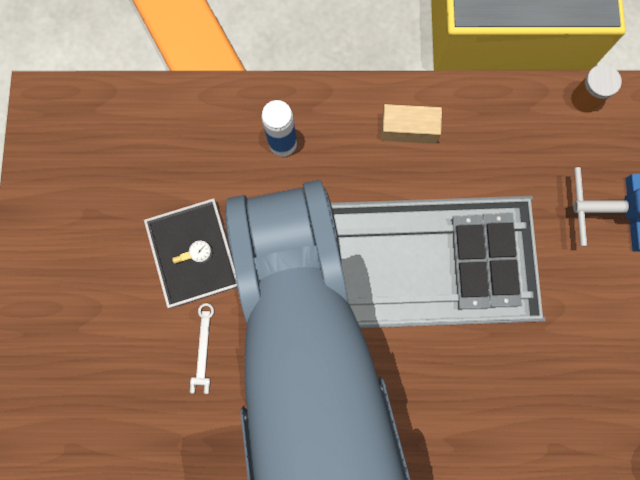

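The gauge lies dial up inside the tray (dial at (200,251), stem to (173,260)), with the dial at z≈0.029. The pads lie flat on the ribs at (488,262). The can, box and wrench haven't moved, and the arm is clear of everything.

```bash
python3 -c "
from plant import manip
print(manip.sign_off())"
```

```text
the job is handed in; nothing more can be done
None
```

I slid both pads along the ribs to the −y (world) end of the bin, which uncovered the gauge. I then lifted the gauge by its case at a 25 N grip and set it dial up on the tray floor. I handed the job in with the clock at about 18.7 s of the 58 s allowed.

- **Last checks (top camera):** the dial is level at z≈0.029 m, where about 0.028 m is expected, and stem and case are well inside the tray. The pads lie flat on the ribs with their tops at 0.056 m. The can, box and wrench looked unmoved, and the arm is clear of everything.
- **Forces seen:** about 5 N while pushing the pads, and 5–6 N when the gripper touched the bin floor and when the gauge landed. I only read these between moves, so short peaks could have been missed.
- **What disagreed:** the fingertips were about 12–16 mm above the reported TCP, where the text puts them 25 mm ahead of it. I set heights from camera depth and a slow descent watching the force. The fingers also showed an offset of about 4 mm in x and 3 mm in y, which I corrected before gripping.
- **Refused call:** one early move call was refused because its rows left out fields. Nothing moved.

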